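Sort out three mixed-up modules in their test nests

TASK

The three circuit modules stand in each other's test nests. Put each one into the nest whose white mark shows the outline of its big part (stripes for the finned heatsink, disc for the round capacitor, rectangle for the transformer), parking one in the empty unmarked nest on the way, so that in the end each sits flat and fully down in its own pocket and the unmarked nest is empty again. Set the modules down rather than dropping them, and leave the bottle, the cup and the tape roll where they stand.

Things in the scene. Friction and masses are not known exactly. Their poses are not given: they have to be found in the camera images.
- mod_fins_mid (a point): Heatsink module, loose: 52 mm square grey carrier with a green circuit board (together 8 mm high) and on its middle one big part, 40 mm tall: an aluminium heatsink, 34 mm (x) by 36 mm (y), with five upright fins that run along x; grip it across y on the outer fins. About 0.13 kg, 48 mm high overall. The point is on the vertical axis at mid-height, 24 mm above the underside; z is up through the part. Grip it by the big part.
- mod_round_mid (a point): Capacitor module, loose: 52 mm square grey carrier with a green circuit board (together 8 mm high) and on its middle one big part, 40 mm tall: an upright black cylindrical capacitor with a silver top, 34 mm diameter. About 0.09 kg, 48 mm high overall. The point is on the vertical axis at mid-height, 24 mm above the underside; z is up through the part. Grip it by the big part.
- mod_block_mid (a point): Transformer module, loose: 52 mm square grey carrier with a green circuit board (together 8 mm high) and on its middle one big part, 40 mm tall: a grey steel rectangular transformer with a copper winding round its middle, 42 mm (x) by 26 mm (y); grip it across y. About 0.22 kg, 48 mm high overall. The point is on the vertical axis at mid-height, 24 mm above the underside; z is up through the part. Grip it by the big part.
- nest_fins: Fixed low black nest: a 78 mm square tray with a 70 mm square open pocket with a grey floor, the floor 6 mm and rim 12 mm above the bench, and beside the pocket (its +x side) a flat apron 12 mm high whose middle lies 60 mm along +x from the pocket's centre. Apron mark: five parallel white stripes (heatsink seen from above). Holds a wrong module at the start. Origin: centre of the pocket, at bench level; x and y along the pocket's sides.
- nest_round: Fixed low black nest: a 78 mm square tray with a 70 mm square open pocket with a grey floor, the floor 6 mm and rim 12 mm above the bench, and beside the pocket (its +x side) a flat apron 12 mm high whose middle lies 60 mm along +x from the pocket's centre. Apron mark: a white disc (capacitor seen from above). Holds a wrong module at the start. Origin: centre of the pocket, at bench level; x and y along the pocket's sides.
- nest_block: Fixed low black nest: a 78 mm square tray with a 70 mm square open pocket with a grey floor, the floor 6 mm and rim 12 mm above the bench, and beside the pocket (its +x side) a flat apron 12 mm high whose middle lies 60 mm along +x from the pocket's centre. Apron mark: a plain white rectangle (transformer seen from above). Holds a wrong module at the start. Origin: centre of the pocket, at bench level; x and y along the pocket's sides.
- nest_spare: Fixed low black nest: a 78 mm square tray with a 70 mm square open pocket with a grey floor, the floor 6 mm and rim 12 mm above the bench, and beside the pocket (its +x side) a flat apron 12 mm high whose middle lies 60 mm along +x from the pocket's centre. Apron without any mark. Empty at the start: the parking place. Origin: centre of the pocket, at bench level; x and y along the pocket's sides.
- bottle_mid (a point): Bystander: small whitish translucent plastic bottle with a white cap, 40 mm diameter, 85 mm high, standing loose; point 42 mm above the bench. Leave it alone.
- cup_mid (a point): Bystander: small empty aluminium cup, 52 mm across the rim, 40 mm high, standing loose; point 20 mm above the bench. Leave it alone.
- tape_mid (a point): Bystander: amber tape roll lying flat, 56 mm diameter, 14 mm high, loose; point 7 mm above the bench. Leave it alone.
Mind the look-alikes: they are no part of the job. What is shaped like the part that bears mod_block_mid but blue is not meant.

How it is judged:
By the outcome, as a careful person would: the job done as asked, in the order asked, and still so for the second after the job is handed in, with the robot touching nothing.
It also fails if it takes over 101 s, if anything falls off the work surface, if the arm or the gripper's body presses on something with over 40 N, if the wrist force passes 120 N, or if a joint passes its speed limit or range.

ROBOT

A 6-joint arm with a two-finger parallel gripper is mounted at the origin on the work surface. World frame = base frame: x ahead of the robot, y to its left, z up, the work surface at z = 0. Lengths are in m, angles in rad, forces in N, time in s.
With the tool pointing down it reaches from about 0.4 to 0.925 m from the base axis. Payload 12.5 kg.
Tool frame: the origin (TCP) lies on the centre line of the jaws, within the pads' length; the fingertips stand 11 mm ahead of it and the grasp point (between the pads) lies 8 mm behind it; z points along the fingers, y is the direction in which the jaws open and shut (so a half turn about z gives the same grasp; the last joint's range is limited). The gripper opens to 95 mm and grips with 3 to 60 N. Pads are 20 mm wide; open, the fingers measure 119 mm over their backs; the gripper's body (75 mm by 180 mm) begins 59 mm behind the grasp point.
Start: joints at [-1.279, 0.491, 1.559, -0, 1.092, -0.106], TCP at [0.242, -0.576, 0.226] pointing down, gripper open.
Joint ranges: [-3.1, 3.1], [-0.84, 2.19], [0.05, 2.79], [-1.13, 4.28], [0.06, 2.93], [-2.69, 2.69]. Speed limits (rad/s): [2.22, 2.22, 2.79, 3.14, 3.14, 3.14].

INTERFACE

Orientations are given as a unit quaternion [x, y, z, w].
In Python, from cell import observe, get_image, close_job gives the robot as it stands.
- The arm moves only by the tool arm_command, never from a script. Its argument "moves" is text: rows parted by semicolons, each of 6 numbers parted by spaces: the shift along the tool's x, y, z in mm, then the turn, a rotation vector about the tool's x, y, z in degrees. In form: x y z rx ry rz; .... A call has 1 to 20 rows; each row is the pose to reach, as a shift and turn from the pose commanded when the call began, along the tool's axes at that moment; what a row does not reach only later rows make up. A row lasts 1/12 s, in which the tool goes at most 41.7 mm and 7.16 degrees, less where a joint would pass 70% of its speed; a pose out of reach is approached as far as the arm can. A call with a gripper value outside its range is refused whole. "claw" is the closure, from 0 (fully open) to 1 (shut), set as the call begins (left out, the last holds). The fingers move at their own pace and stop on an object; "newtons" is the grip in N (left out, the last holds). Time passes only in rows, so rows that repeat a pose let the fingers close. It gives the time, the measured TCP pose, the force and the opening at its end, in the units of the state.
- observe(): the state, without advancing time (a new reading comes with each control period).
- get_image(name): name is "scene" or "top" or "wrist"; returns a dict with "pixels" (480x640x3 uint8, blue, green, red), "K" (3x3 intrinsics, pixels), "camera_from_world" (4x4, takes a point from world to camera coordinates); the wrist camera has in their place "hand_eye" (4x4, takes a point from camera to tool coordinates, whose origin is the TCP and whose axes are the flange's). Camera axes: x right, y down, z forward; pixel columns grow to the right and rows downward; lengths in m; the calibration is good to about 2 mm. A picture is of the moment at which its call begins: read the wrist's pose just before it. There is no depth.
- close_job(): hands the job in, once; it reports no verdict.
The state is a dict: "time": time; "q": joint angles; "qd": joint speeds; "effort": joint torques, N m; "tool_pos": TCP position; "ee_rot": TCP orientation; "wrist_force": force on the tool from outside, world axes, zero at the start; "moment": the same for the moment, N m; "opening": finger opening in m.
Only numpy, scipy, OpenCV 4.12 (cv2) and the standard library are available. Lean on these libraries where they do the work, as an engineer would, in place of code of your own. Each camera call takes 0.05 s, during which the arm holds its last target.

## Working session

There is one attempt and no reset: what is moved stays moved. The work goes in short steps, Python scripts to look and compute and a tool call to move; the robot and the scene stay as the last step left them, time stands still between calls to the robot, and variables do not carry over. Pictures are saved under pics/ and viewed, and the job is handed in when it is done.

Besides the shell and the picture viewer there is one more tool, called as name(argument=value, ...), one argument or row to a line, values as JSON. arm_command: Moves the arm, as the interface text tells. Its arguments: {"type":"object","properties":{"moves":{"type":"string"},"claw":{"type":"number"},"newtons":{"type":"number"}},"required":["moves"]}

```bash
mkdir -p pics; ls
python3 - <<'E'
from cell import *
import cv2,pickle
s=observe();print(s)
d={}
for n in("scene","top","wrist"):
    i=get_image(n);d[n]=i;cv2.imwrite(f"pics/{n}0.png",i["pixels"]);print(n,{k:v for k,v in i.items() if k!="pixels"})
pickle.dump(d,open("d0.pkl","wb"))
E
```

```text
pics
{'time': 0.0, 'q': array([-1.27861751e+00,  4.91572935e-01,  1.55946175e+00, -1.77945705e-05,
        1.09167938e+00, -1.05574376e-01]), 'qd': array([-5.17632313e-04, -2.35893737e-04, -5.06052381e-04, -1.14357672e-03,
        6.42590697e-05,  2.76247664e-04]), 'effort': array([-2.70934024e-04, -6.12653947e+01, -2.58191621e+01,  6.91592158e-02,
        4.81527625e-02, -1.36040594e-04]), 'tool_pos': array([ 0.24205699, -0.57597119,  0.22504919]), 'ee_rot': array([ 9.80288180e-01,  1.97572190e-01, -6.00982978e-05, -5.57534108e-04]), 'wrist_force': array([ 0.66794392, -0.19850084, -0.90696446]), 'moment': array([-0.02526341, -0.01101461,  0.03150468]), 'opening': 0.09502192645750858}
scene {'K': array([[605.15123014,   0.        , 320.46345664],
       [  0.        , 605.15123014, 234.00674231],
       [  0.        ,   0.        ,   1.        ]]), 'camera_from_world': array([[ 0.24347782,  0.96986953, -0.00846389, -0.07941499],
       [ 0.85332974, -0.21835314, -0.47344509, -0.41694691],
       [-0.46102809,  0.10805089, -0.88078267,  1.53348977],
       [ 0.        ,  0.        ,  
[... 280 characters left out ...]
  [-0.99479546,  0.01238949, -0.10113599,  0.50701772],
       [ 0.10099994, -0.01115602, -0.99482388,  1.16708828],
       [ 0.        ,  0.        ,  0.        ,  1.        ]])}
wrist {'K': array([[385.32861764,   0.        , 318.98412941],
       [  0.        , 385.32861764, 236.40345338],
       [  0.        ,   0.        ,   1.        ]]), 'hand_eye': array([[-1.47006782e-04, -9.71470114e-01, -2.37161961e-01,
         6.57160761e-02],
       [ 9.99999989e-01, -1.50338480e-04, -4.03707407e-06,
         1.19158230e-03],
       [-3.17326720e-05, -2.37161959e-01,  9.71470125e-01,
        -1.59469758e-01],
       [ 0.00000000e+00,  0.00000000e+00,  0.00000000e+00,
         1.00000000e+00]])}
```

View pics/top0.png

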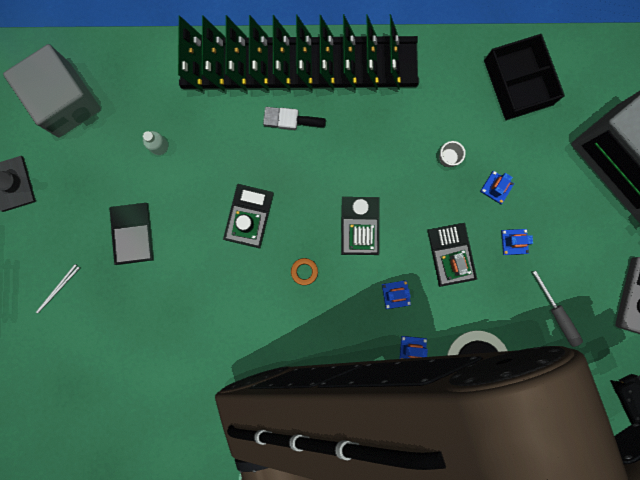

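View pics/scene0.png

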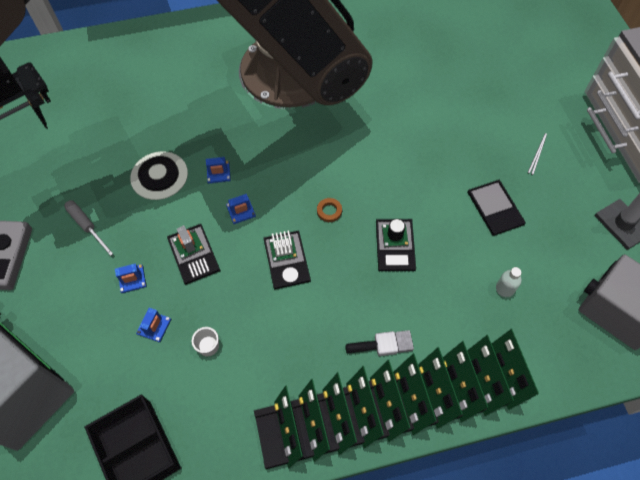

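View pics/wrist0.png

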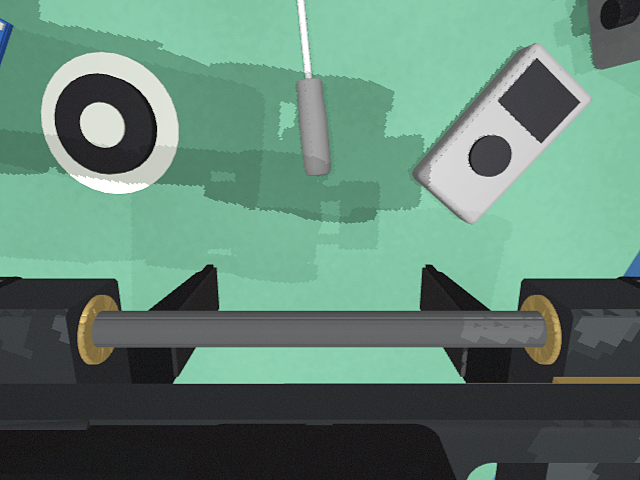

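Top view: the rightmost nest has the stripe mark (449,236) and holds the transformer (456,263). The disc nest (361,206) holds the heatsink (362,236). The rectangle nest (253,198) holds the capacitor (244,224). The spare nest is empty at (131,240). The blue transformers at (397,293), (414,347), (515,241) and (497,186) are look-alikes, so I'll leave them. Next, crops to confirm.

Run:
```python
import cv2,pickle,numpy as np
d=pickle.load(open("d0.pkl","rb"))
def crop(n,c,h=40,s=6):
    p=d[n]["pixels"];x,y=c;im=cv2.resize(p[y-h:y+h,x-h:x+h],None,fx=s,fy=s,interpolation=cv2.INTER_CUBIC)
    for k in range(0,2*h,10):
        cv2.putText(im,str(x-h+k),(k*s,10),0,.33,(255,255,255),1);cv2.putText(im,str(y-h+k),(0,k*s+4),0,.33,(0,255,255),1)
        cv2.line(im,(k*s,12),(k*s,18),(255,255,255),1);cv2.line(im,(24,k*s),(30,k*s),(0,255,255),1)
    return im
T=[(131,235),(248,216),(361,225),(452,254)]
S=[(497,207),(396,244),(287,259),(194,254)]
for n,L in(("top",T),("scene",S)):
    a=[cv2.resize(crop(n,c,40,5),(400,300)) if 0 else crop(n,c,40,5)[:400,:400] for c in L]
    for j in(0,2):
        cv2.imwrite(f"pics/c_{n}{j}.png",np.hstack(a[j:j+2]))
```

```text
(no output)
```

View pics/c_top0.png

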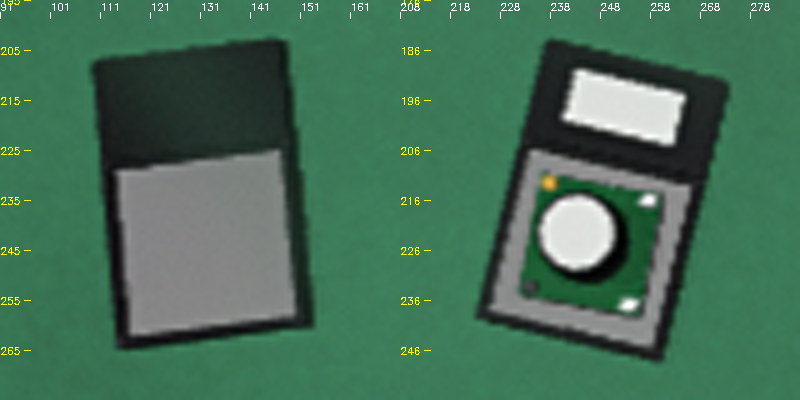

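View pics/c_top2.png

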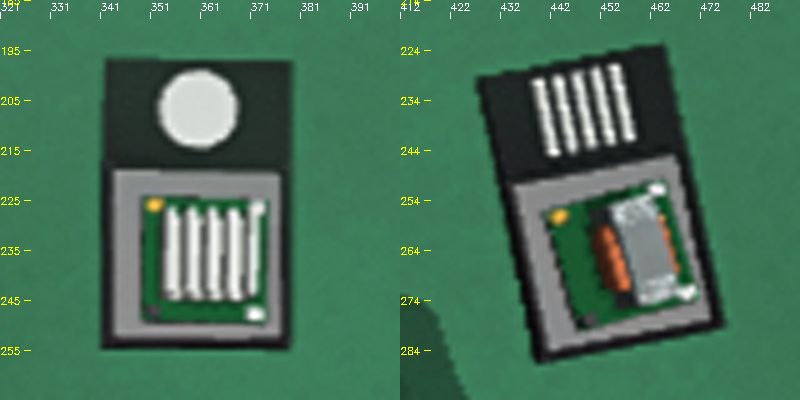

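View pics/c_scene0.png

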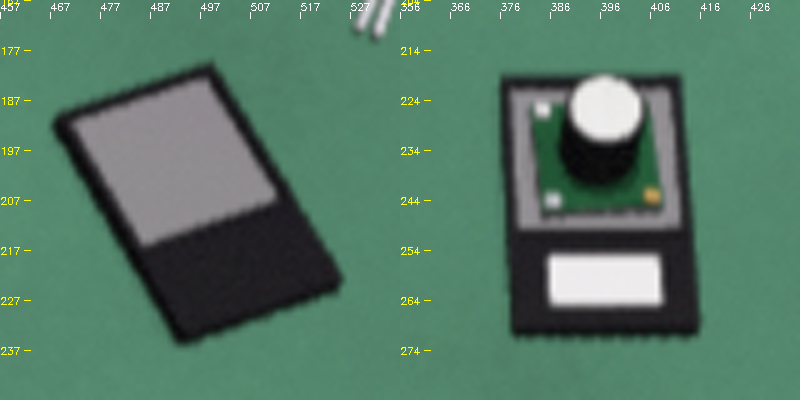

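View pics/c_scene2.png

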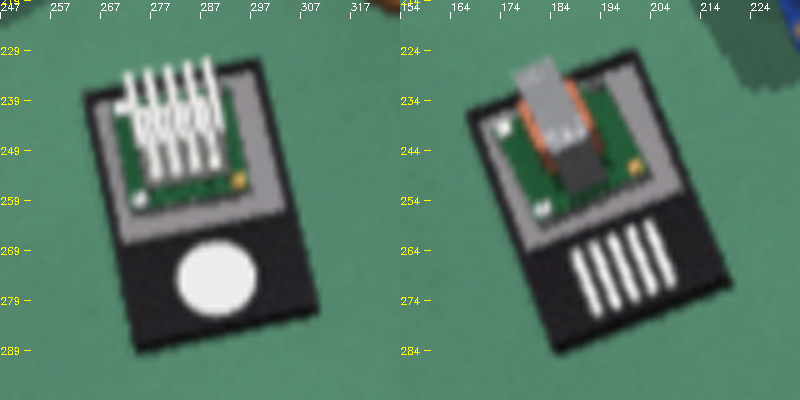

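Crops confirm the pairing: rectangle nest holds the capacitor, disc nest the heatsink, stripe nest the grey/copper transformer. Fins and transformer lie along their nests' x. Now fitting the poses.

```bash
cat > h.py <<'E'
import numpy as np,pickle
from scipy.optimize import least_squares
d=pickle.load(open("d0.pkl","rb"))
def proj(n,P):
    M=d[n]["camera_from_world"];c=np.asarray(P)@M[:3,:3].T+M[:3,3];u=c@d[n]["K"].T;return u[:,:2]/u[:,2:]
def cam(n):
    M=d[n]["camera_from_world"];return -M[:3,:3].T@M[:3,3]
def ray(n,uv,z):
    M=d[n]["camera_from_world"];r=M[:3,:3].T@np.linalg.inv(d[n]["K"])@np.r_[uv,1];o=cam(n);return (o+r*(z-o[2])/r[2])[:2]
def fit(C,obs,zf):
    # C 4x2 local corners; obs {cam:(idx,px)}
    def pts(p):
        c,s=np.cos(p[2]),np.sin(p[2]);return C@np.array([[c,s],[-s,c]])+p[:2]
    def res(p):
        w=pts(p);r=[]
        for n,px in obs.items():
            px=np.array(px,float);z=zf(n,w);q=proj(n,np.c_[w,z]);m=~np.isnan(px[:,0]);r.append((q-px)[m].ravel())
        return np.concatenate(r)
    p0=np.r_[np.nanmean([ray("top",u,.012) for u in obs["top"]],axis=0)-C.mean(0),0]
    s=least_squares(res,p0);return s.x,np.abs(s.fun).max(),s.fun
def znest(n,w):
    a=w-w.mean(0);b=w-cam(n)[:2];return np.where((a*b).sum(1)>0,.012,0.)
E
python3 - <<'E'
from h import *
print(cam("top"),cam("scene"))
NC=np.array([[.081,.039],[.081,-.039],[-.039,-.039],[-.039,.039]])
N={"spare":dict(top=[(109.6,207.2),(148.2,203),(153.6,260.4),(114.8,264.4)],scene=[(525.6,223.4),(493.2,236),(467.6,191.6),(499.6,179.8)]),
"block":dict(top=[(237.4,183.6),(273.6,192),(260.2,248.2),(223.2,239.4)],scene=[(416,270.8),(378.4,270.8),(376.2,219.2),(412,219.2)]),
"round":dict(top=[(342.2,196.6),(379.4,197.2),(379,254.8),(341.2,254.4)],scene=[(310.8,281.6),(274.4,289.8),(263.6,237.8),(298.8,230.8)]),
"fins":dict(top=[(427.2,229.4),(464.8,222.8),(477,279.4),(439.4,286.6)],scene=[(220.4,271.6),(185.2,285),(167.2,236.4),(201.2,224)])}
for k,o in N.items():
    for oo in (o,{"top":o["top"]}):
        x,m,_=fit(NC,oo,znest);print(k,x[:2].round(4),np.degrees(x[2]).round(1),"maxres",m.round(2),"R",np.hypot(*x[:2]).round(3))
MC=np.array([[1,1],[1,-1],[-1,-1],[-1,1]])*.026
B={"cap":[(236.4,210.4),(261,215),(256.4,239.8),(232,235.2)],"heat":[(350,224.2),(374.4,224.8),(374.2,249.4),(349.4,249)],"trafo":[(441,255.4),(464.8,250.2),(470.8,274),(447.2,279.6)]}
for k,o in B.items():
    x,m,_=fit(MC,{"top":o},lambda n,w:np.full(4,.013));print(k,x[:2].round(4),np.degrees(x[2]).round(1),m.round(2))
print("cap top disc",ray("top",(243.4,222.4),.054))
print("scene cap top",ray("scene",(356+205/5,204+108/5),.054))
for n,p in(("bottle",(150,138)),("cup",(452,158)),("tape",(304,271))):print(n,ray("top",p,.01))
E
```

```text
[ 0.38591924 -0.03665184  1.21275234] [ 1.08211085 -0.17971442  1.15259758]
spare [0.4923 0.3468] 6.8 maxres 2.1 R 0.602
spare [0.4918 0.3453] 5.6 maxres 0.54 R 0.601
block [0.5264 0.1129] -13.9 maxres 1.1 R 0.538
block [0.5267 0.1113] -14.0 maxres 0.27 R 0.538
round [ 0.5025 -0.1233] -1.4 maxres 0.98 R 0.517
round [ 0.5025 -0.1246] -1.7 maxres 0.16 R 0.518
fins [ 0.4407 -0.3163] 9.8 maxres 1.21 R 0.542
fins [ 0.4409 -0.3178] 9.9 maxres 0.49 R 0.543
cap [0.5272 0.1103] -10.8 0.34
heat [ 0.4999 -0.1278] -2.0 0.38
trafo [ 0.4397 -0.3199] 12.1 0.54
cap top disc [0.52779318 0.11131345]
scene cap top [0.52722589 0.11367371]
bottle [0.71379849 0.31256996]
cup [ 0.66402825 -0.32045353]
tape [ 0.43112331 -0.00740877]
```

```bash
cat > m.py <<'E'
import sys,numpy as np
from scipy.spatial.transform import Rotation as R
from cell import observe
def rel(*T):
    s=observe();r=R.from_quat(s["ee_rot"]);p=s["tool_pos"]
    x=r.as_matrix()[:,0];print("t %.2f pos"%s["time"],p.round(4),"yaw %.1f"%np.degrees(np.arctan2(x[1],x[0])),"tilt %.2f"%np.degrees(np.arccos(-r.as_matrix()[2,2])),"open %.4f"%s["opening"],"F",s["wrist_force"].round(1))
    for X,Y,Z,w in T:
        g=R.from_euler("z",w,degrees=True)*R.from_quat([1,0,0,0])
        print((X,Y,Z,w),"->",(r.inv().apply(np.array([X,Y,Z])-p)*1e3).round(1),np.degrees((r.inv()*g).as_rotvec()).round(2))
E
python3 - <<'E'
from m import *
rel((.45,-.25,.2,10),(.5275,.112,.15,-11),(.5275,.112,.032,-11))
E
```

```text
t 0.15 pos [ 0.2421 -0.576   0.2252] yaw 22.8 tilt 0.05 open 0.0951 F [ 0.3  0.2 -0.2]
(0.45, -0.25, 0.2, 10) -> [ 318.  -220.    25.4] [-0.05  0.   12.79]
(0.5275, 0.112, 0.15, -11) -> [ 529.7 -523.7   75.7] [-5.000e-02  1.000e-02  3.379e+01]
(0.5275, 0.112, 0.032, -11) -> [ 529.7 -523.6  193.7] [-5.000e-02  1.000e-02  3.379e+01]
```

arm_command(
  moves="40 -28 0 0 0 0; 80 -55 5 0 0 3; 120 -83 8 0 0 6; 159 -110 12 0 0 9; 199 -138 16 0 0 12; 239 -165 20 0 0 15; 278 -193 25 0 0 18; 318 -220 30 0 0 21; 340 -250 35 0 0 24; 362 -282 40 0 0 27; 384 -314 45 0 0 30; 406 -346 50 0 0 33; 428 -378 55 0 0 33.8; 450 -410 60 0 0 33.8; 470 -440 65 0 0 33.8; 490 -469 70 0 0 33.8; 510 -497 75 0 0 33.8; 530 -524 75 0 0 33.8; 530 -524 75 0 0 33.8; 530 -524 75 0 0 33.8",
  claw=0.2,
  newtons=20,
)

```text
time: 1.82
tool_pos: [0.5278, 0.1147, 0.1501]
ee_rot: [0.996, -0.094, -0.0, 0.0]
wrist_force: [-0.7, -0.8, 0.2]
opening: 0.0766
```

Run:
```python
from m import *
rel((.5275,.112,.032,-11))
from cell import get_image
import cv2
for n in("wrist","scene"):cv2.imwrite(f"pics/{n}1.png",get_image(n)["pixels"])
```

```text
t 1.82 pos [0.5278 0.1147 0.1501] yaw -10.8 tilt 0.02 open 0.0766 F [-0.7 -0.8  0.2]
(0.5275, 0.112, 0.032, -11) -> [  0.2   2.7 118.1] [0.   0.02 0.21]
```

View pics/wrist1.png

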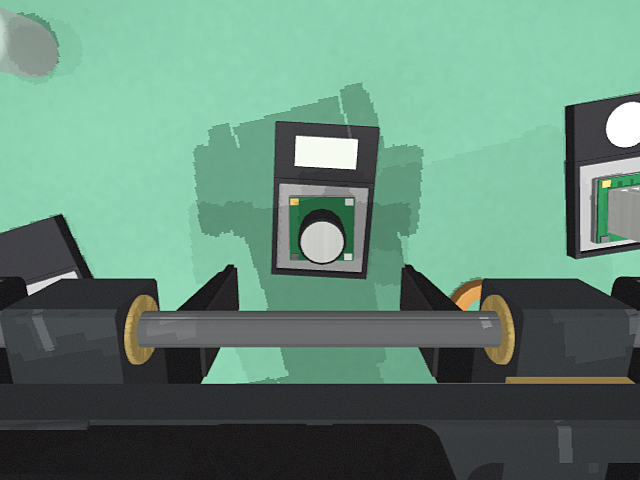

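The wrist view shows the capacitor nearly centred between the jaws (disc at 323,243). I'll check that in world coordinates.

```bash
cat >> m.py <<'E'
from cell import get_image
def wray(uv,z,img,s):
    H=img["hand_eye"];r=R.from_quat(s["ee_rot"]).as_matrix()
    v=r@H[:3,:3]@np.linalg.inv(img["K"])@np.r_[uv,1];o=r@H[:3,3]+s["tool_pos"];return (o+v*(z-o[2])/v[2]).round(4)
E
python3 - <<'E'
from m import *
s=observe();i=get_image("wrist");import cv2
print(wray((323,243),.054,i,s));print("mark",wray((326,152),.012,i,s))
rel((.5275,.112,.032,-11))
E
```

```text
[0.5259 0.1081 0.054 ]
mark [0.5844 0.0942 0.012 ]
t 1.97 pos [0.5275 0.1113 0.1505] yaw -11.0 tilt 0.03 open 0.0762 F [-0.5 -0.6  0.5]
(0.5275, 0.112, 0.032, -11) -> [-1.000e-01 -8.000e-01  1.185e+02] [ 0.02  0.02 -0.03]
```

arm_command(
  moves="0 0 20 0 0 0; 0 0 45 0 0 0; 0 0 70 0 0 0; 0 0 90 0 0 0; 0 0 105 0 0 0; 0 0 113 0 0 0; 0 0 118 0 0 0; 0 0 118 0 0 0; 0 0 118 0 0 0",
)

```text
time: 2.72
tool_pos: [0.5281, 0.1117, 0.0332]
ee_rot: [0.995, -0.096, 0.0, -0.0]
wrist_force: [-0.3, 0.1, -0.3]
opening: 0.0759
```

arm_command(
  moves="0 0 0 0 0 0; 0 0 0 0 0 0; 0 0 0 0 0 0; 0 0 0 0 0 0; 0 0 0 0 0 0; 0 0 0 0 0 0; 0 0 0 0 0 0; 0 0 0 0 0 0",
  claw=1,
  newtons=20,
)

```text
time: 3.38
tool_pos: [0.5278, 0.1122, 0.0326]
ee_rot: [0.995, -0.096, 0.0, 0.0]
wrist_force: [-0.4, -0.2, 0.9]
opening: 0.0334
```

Run:
```python
from m import *
rel((.5275,.112,.15,-11),(.492,.346,.15,6.2))
```

```text
t 3.38 pos [0.5278 0.1122 0.0326] yaw -11.0 tilt 0.01 open 0.0334 F [-0.4 -0.2  0.9]
(0.5275, 0.112, 0.15, -11) -> [  -0.2    0.3 -117.4] [ 0. -0. -0.]
(0.492, 0.346, 0.15, 6.2) -> [ -79.7 -222.7 -117.4] [  0.   -0.  -17.2]
```

arm_command(
  moves="0 0 -5 0 0 0; 0 0 -15 0 0 0; 0 0 -32 0 0 0; 0 0 -52 0 0 0; -4 -10 -70 0 0 -1; -11 -30 -78 0 0 -2.5; -19 -55 -80 0 0 -4.5; -29 -80 -80 0 0 -7; -38 -105 -80 0 0 -9; -47 -130 -80 0 0 -11; -56 -155 -80 0 0 -13; -64 -178 -80 0 0 -15; -71 -198 -80 0 0 -16; -76 -212 -80 0 0 -17; -79 -220 -80 0 0 -17.2; -80 -223 -78 0 0 -17.2; -80 -223 -72 0 0 -17.2; -80 -223 -66 0 0 -17.2; -80 -223 -60 0 0 -17.2; -80 -223 -60 0 0 -17.2",
)

```text
time: 5.05
tool_pos: [0.4915, 0.3452, 0.091]
ee_rot: [0.999, 0.053, -0.001, 0.001]
wrist_force: [-1.1, 0.8, -1.7]
opening: 0.0336
```

Run:
```python
from m import *
rel((.492,.346,.0325,6.2))
import cv2
for n in("wrist","scene"):cv2.imwrite(f"pics/{n}2.png",get_image(n)["pixels"])
```

```text
t 5.05 pos [0.4915 0.3452 0.091 ] yaw 6.1 tilt 0.14 open 0.0336 F [-1.1  0.8 -1.7]
(0.492, 0.346, 0.0325, 6.2) -> [ 0.7 -0.8 58.5] [ 0.06  0.13 -0.08]
```

View pics/wrist2.png

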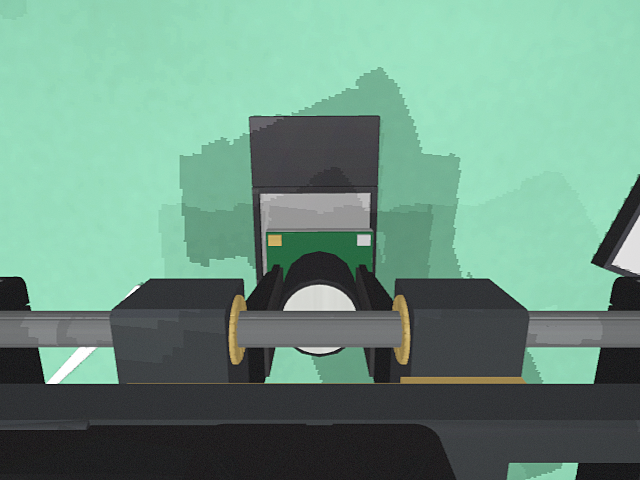

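View pics/scene2.png

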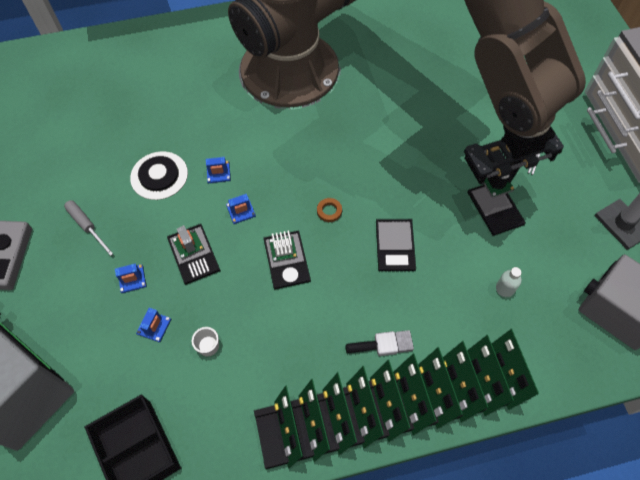

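Run:
```python
from m import *
s=observe();i=get_image("wrist")
a=wray((249,116),.012,i,s);b=wray((380,116),.012,i,s)
c=(a+b)/2;u=(b-a)[:2];w=np.linalg.norm(u);u/=w
print(a,b,w,"yaw",np.degrees(np.arctan2(u[0],-u[1])))
for yaw in (5.6,6.8):
    t=np.radians(yaw);print(c[:2]-.081*np.array([np.cos(t),np.sin(t)]))
print(wray((259,193),.006,i,s),wray((372,193),.006,i,s))
```

```text
[0.5684 0.3944 0.012 ] [0.5767 0.317  0.012 ] 0.07784375376354866 yaw 6.1207310448998795
[0.49193658 0.34779579]
[0.49211979 0.34610928]
[0.5223 0.3861 0.006 ] [0.53   0.3144 0.006 ]
```

arm_command(
  moves="0.5 -1.5 8 0 0 0; 0.5 -1.5 20 0 0 0; 0.5 -1.5 32 0 0 0; 0.5 -1.5 42 0 0 0; 0.5 -1.5 49 0 0 0; 0.5 -1.5 53 0 0 0; 0.5 -1.5 56 0 0 0; 0.5 -1.5 58 0 0 0; 0.5 -1.5 58.5 0 0 0; 0.5 -1.5 58.5 0 0 0; 0.5 -1.5 58.5 0 0 0",
)

```text
time: 6.12
tool_pos: [0.4923, 0.348, 0.0345]
ee_rot: [0.999, 0.054, 0.0, -0.0]
wrist_force: [0.4, 0.0, -1.1]
opening: 0.0336
```

Run:
```python
from m import *
rel((.492,.347,.0325,6.2))
```

```text
t 6.12 pos [0.4923 0.348  0.0345] yaw 6.2 tilt 0.03 open 0.0336 F [ 0.4  0.  -1.1]
(0.492, 0.347, 0.0325, 6.2) -> [-0.4  1.   2. ] [-0.01 -0.03 -0.01]
```

arm_command(
  moves="0 0 0.5 0 0 0; 0 0 1 0 0 0; 0 0 1.5 0 0 0; 0 0 2 0 0 0; 0 0 2.5 0 0 0; 0 0 2.5 0 0 0; 0 0 2.5 0 0 0",
)

```text
time: 6.7
tool_pos: [0.4922, 0.3479, 0.0326]
ee_rot: [0.999, 0.054, 0.0, -0.0]
wrist_force: [-2.5, -2.9, 10.0]
opening: 0.0337
```

arm_command(
  moves="0 0 -0.5 0 0 0; 0 0 -0.5 0 0 0; 0 0 -0.5 0 0 0; 0 0 -0.5 0 0 0; 0 0 -0.5 0 0 0; 0 0 -0.5 0 0 0; 0 0 -10 0 0 0; 0 0 -30 0 0 0; 0 0 -55 0 0 0; 0 0 -80 0 0 0; 0 0 -100 0 0 0; 0 0 -110 0 0 0; 0 0 -110 0 0 0; 0 0 -110 0 0 0",
  claw=0.25,
)

```text
time: 7.87
tool_pos: [0.492, 0.3478, 0.1416]
ee_rot: [0.999, 0.054, 0.0, -0.0]
wrist_force: [-0.6, -0.8, -0.8]
opening: 0.0714
```

Run:
```python
from m import *
rel((.55,.05,.145,0),(.4397,-.319,.145,12),(.4397,-.319,.032,12))
import cv2
for n in("wrist",):cv2.imwrite(f"pics/{n}3.png",get_image(n)["pixels"])
```

```text
t 7.87 pos [0.492  0.3478 0.1416] yaw 6.2 tilt 0.02 open 0.0714 F [-0.6 -0.8 -0.8]
(0.55, 0.05, 0.145, 0) -> [ 25.5 302.3  -3.5] [-0.   -0.02  6.19]
(0.4397, -0.319, 0.145, 12) -> [-123.9  657.3   -3.5] [-0.   -0.02 -5.81]
(0.4397, -0.319, 0.032, 12) -> [-124.   657.3  109.5] [-0.   -0.02 -5.81]
```

View pics/wrist3.png

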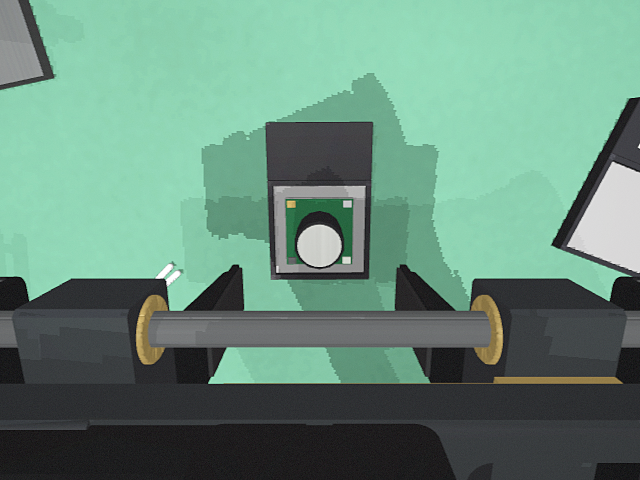

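The capacitor sits flat and centred in the spare pocket. Next, the transformer.

arm_command(
  moves="3 20 0 0 0 0; 6 55 0 0 0 1; 9 95 0 0 0 2; 12 135 -2 0 0 3; 15 175 -2 0 0 3; 16 215 -2 0 0 3; 14 255 -2 0 0 2; 8 295 -2 0 0 1; -5 335 -2 0 0 0; -20 373 -2 0 0 -1; -35 411 -2 0 0 -2; -50 449 -2 0 0 -3; -65 487 -2 0 0 -4; -80 525 -2 0 0 -5; -93 563 -2 0 0 -5.8; -105 598 -2 0 0 -5.8; -114 627 -2 0 0 -5.8; -120 647 -2 0 0 -5.8; -124 657 -2 0 0 -5.8; -124 657 -2 0 0 -5.8",
)

```text
time: 9.58
tool_pos: [0.4389, -0.3199, 0.1424]
ee_rot: [0.995, 0.103, -0.001, -0.001]
wrist_force: [0.2, 0.1, -0.0]
opening: 0.0715
```

arm_command(
  moves="0 0 0 0 0 0; 0 0 0 0 0 0",
)

```text
time: 9.75
tool_pos: [0.4398, -0.3172, 0.1432]
ee_rot: [0.994, 0.105, -0.0, -0.001]
wrist_force: [0.5, 0.8, -0.4]
opening: 0.0713
```

Run:
```python
from m import *
rel((.4397,-.319,.0325,12))
import cv2
for n in("wrist",):cv2.imwrite(f"pics/{n}4.png",get_image(n)["pixels"])
```

```text
t 9.75 pos [ 0.4398 -0.3172  0.1432] yaw 12.0 tilt 0.07 open 0.0713 F [ 0.5  0.8 -0.4]
(0.4397, -0.319, 0.0325, 12) -> [ -0.4   1.8 110.7] [-0.06  0.04  0.04]
```

View pics/wrist4.png

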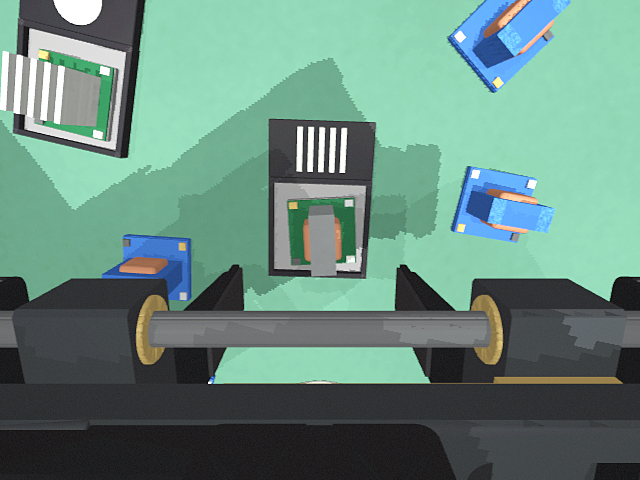

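Grey/copper transformer at (322,240), centred between the jaws and aligned. The blue look-alikes at (155,265), (500,205) and (510,35) are clear of the jaws.

arm_command(
  moves="0 0.5 20 0 0 0; 0 1 45 0 0 0; 0 1 70 0 0 0; 0 1 88 0 0 0; 0 1 100 0 0 0; 0 1 107 0 0 0; 0 1 110 0 0 0; 0 1 110.5 0 0 0; 0 1 110.5 0 0 0; 0 1 110.5 0 0 0",
)

```text
time: 10.63
tool_pos: [0.4403, -0.3197, 0.034]
ee_rot: [0.995, 0.105, 0.0, 0.001]
wrist_force: [-0.0, -0.2, 0.2]
opening: 0.071
```

arm_command(
  moves="0 0 0 0 0 0; 0 0 0 0 0 0; 0 0 0 0 0 0; 0 0 0 0 0 0; 0 0 0 0 0 0; 0 0 0 0 0 0; 0 0 0 0 0 0; 0 0 0 0 0 0; 0 0 0 0 0 0",
  claw=1,
  newtons=25,
)

```text
time: 11.38
tool_pos: [0.4399, -0.3196, 0.0331]
ee_rot: [0.995, 0.104, -0.0, -0.0]
wrist_force: [0.1, 1.1, -0.9]
opening: 0.0265
```

Run:
```python
from m import *
rel((.47,-.2,.12,0),(.52,0,.12,-8),(.5265,.112,.12,-14))
```

```text
t 11.38 pos [ 0.4399 -0.3196  0.0331] yaw 12.0 tilt 0.00 open 0.0265 F [ 0.1  1.1 -0.9]
(0.47, -0.2, 0.12, 0) -> [  54.2 -110.7  -86.9] [-0.    0.   11.99]
(0.52, 0, 0.12, -8) -> [ 144.7 -296.   -86.9] [-0.    0.   19.99]
(0.5265, 0.112, 0.12, -14) -> [ 174.3 -404.2  -86.9] [-0.    0.   25.99]
```

arm_command(
  moves="0 0 -5 0 0 0; 0 0 -15 0 0 0; 0 0 -32 0 0 0; 0 0 -52 0 0 0; 5 -8 -70 0 0 1; 14 -25 -82 0 0 3; 26 -50 -87 0 0 5; 40 -80 -87 0 0 8; 55 -112 -87 0 0 10; 70 -144 -87 0 0 12; 86 -177 -87 0 0 14; 102 -210 -87 0 0 16; 117 -243 -87 0 0 18; 131 -276 -87 0 0 20; 144 -308 -87 0 0 22; 155 -339 -87 0 0 24; 164 -366 -87 0 0 26; 170 -387 -87 0 0 26; 174 -400 -87 0 0 26; 174 -404 -87 0 0 26",
)

```text
time: 13.05
tool_pos: [0.5263, 0.1137, 0.1208]
ee_rot: [0.993, -0.121, 0.0, -0.0]
wrist_force: [-1.2, -0.6, -1.9]
opening: 0.026
```

arm_command(
  moves="0 0 8 0 0 0; 0 0 18 0 0 0; 0 0 26 0 0 0; 0 0 28 0 0 0; 0 0 28 0 0 0; 0 0 28 0 0 0",
)

```text
time: 13.55
tool_pos: [0.5262, 0.1111, 0.0918]
ee_rot: [0.992, -0.122, -0.0, 0.0]
wrist_force: [-0.1, 0.1, -1.5]
opening: 0.0262
```

Run:
```python
from m import *
rel((.5265,.112,.0332,-14))
import cv2
for n in("wrist",):cv2.imwrite(f"pics/{n}5.png",get_image(n)["pixels"])
```

```text
t 13.55 pos [0.5262 0.1111 0.0918] yaw -14.1 tilt 0.04 open 0.0262 F [-0.1  0.1 -1.5]
(0.5265, 0.112, 0.0332, -14) -> [ 0.1 -0.9 58.6] [ 0.02  0.04 -0.06]
```

View pics/wrist5.png

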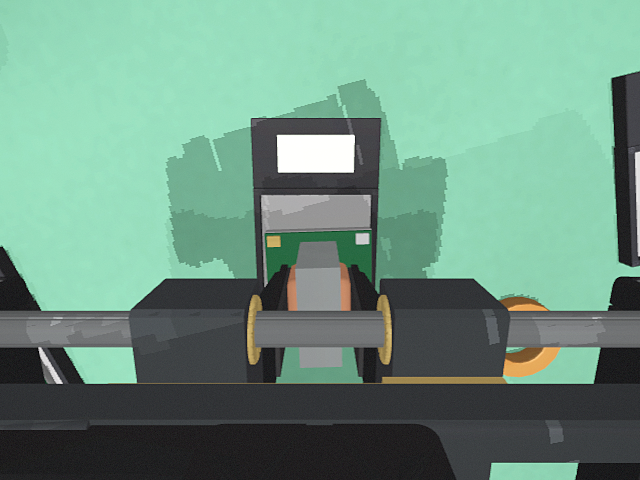

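Transformer over the rectangle nest, aligned: tray edges at 251 and 381, board at 265 and 375. Lowering.

arm_command(
  moves="0 -0.5 8 0 0 0; 0 -1 20 0 0 0; 0 -1 32 0 0 0; 0 -1 42 0 0 0; 0 -1 49 0 0 0; 0 -1 53 0 0 0; 0 -1 56 0 0 0; 0 -1 57 0 0 0; 0 -1 57.5 0 0 0; 0 -1 57.5 0 0 0; 0 -1 57.5 0 0 0; 0 -1 57.5 0 0 0",
)

```text
time: 14.6
tool_pos: [0.5266, 0.1127, 0.0349]
ee_rot: [0.993, -0.122, 0.0, -0.0]
wrist_force: [-0.1, 0.7, -2.4]
opening: 0.026
```

arm_command(
  moves="0 0 0.5 0 0 0; 0 0 1 0 0 0; 0 0 1 0 0 0; 0 0 1 0 0 0",
)

```text
time: 14.93
tool_pos: [0.5265, 0.1127, 0.0336]
ee_rot: [0.993, -0.122, 0.0, 0.0]
wrist_force: [-0.0, -0.6, -2.1]
opening: 0.0262
```

arm_command(
  moves="0 0 0.3 0 0 0; 0 0 0.6 0 0 0; 0 0 0.9 0 0 0; 0 0 0.9 0 0 0; 0 0 0.9 0 0 0",
)

```text
time: 15.35
tool_pos: [0.5265, 0.1127, 0.0331]
ee_rot: [0.993, -0.122, 0.0, 0.0]
wrist_force: [-1.3, -0.9, 5.8]
opening: 0.0263
```

Contact (about +8 N). Releasing.

arm_command(
  moves="0 0 -0.3 0 0 0; 0 0 -0.3 0 0 0; 0 0 -0.3 0 0 0; 0 0 -0.3 0 0 0; 0 0 -0.3 0 0 0; 0 0 -0.3 0 0 0; 0 0 -0.3 0 0 0; 0 0 -10 0 0 0; 0 0 -30 0 0 0; 0 0 -55 0 0 0; 0 0 -80 0 0 0; 0 0 -100 0 0 0; 0 0 -110 0 0 0; 0 0 -110 0 0 0; 0 0 -110 0 0 0",
  claw=0.25,
)

```text
time: 16.6
tool_pos: [0.5263, 0.1127, 0.1427]
ee_rot: [0.993, -0.122, 0.0, -0.0]
wrist_force: [-0.3, -0.9, -0.4]
opening: 0.0714
```

Run:
```python
from m import *
rel((.5,-.127,.143,-2))
import cv2
for n in("wrist",):cv2.imwrite(f"pics/{n}6.png",get_image(n)["pixels"])
```

```text
t 16.60 pos [0.5263 0.1127 0.1427] yaw -14.0 tilt 0.03 open 0.0714 F [-0.3 -0.9 -0.4]
(0.5, -0.127, 0.143, -2) -> [ 32.5 238.9  -0.3] [ -0.    -0.03 -12.01]
```

View pics/wrist6.png

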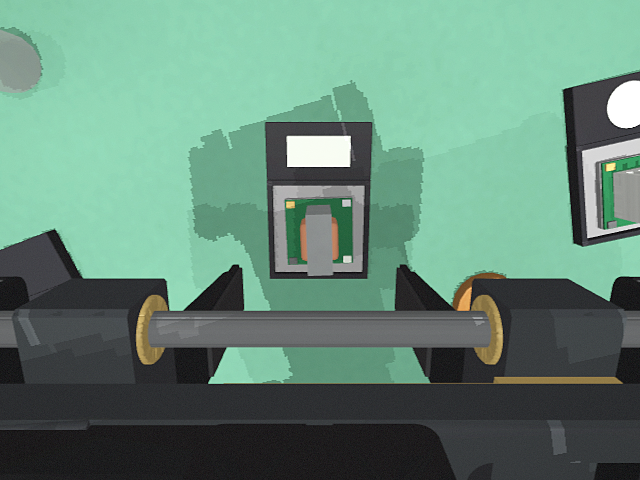

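The transformer sits flat and centred in the rectangle nest. Next, the heatsink.

arm_command(
  moves="2 15 0 0 0 0; 6 40 0 0 0 -2; 11 75 0 0 0 -4; 16 110 0 0 0 -6; 20 145 0 0 0 -8; 24 177 0 0 0 -10; 28 205 0 0 0 -12; 31 225 0 0 0 -12; 32 235 0 0 0 -12; 32.5 239 0 0 0 -12; 32.5 239 0 0 0 -12; 32.5 239 0 0 0 -12",
)

```text
time: 17.65
tool_pos: [0.5, -0.1262, 0.1423]
ee_rot: [1.0, -0.017, -0.0, -0.0]
wrist_force: [0.4, 0.0, 0.2]
opening: 0.0716
```

Run:
```python
from m import *
rel((.5,-.127,.0325,-2))
import cv2
for n in("wrist",):cv2.imwrite(f"pics/{n}7.png",get_image(n)["pixels"])
```

```text
t 17.65 pos [ 0.5    -0.1262  0.1423] yaw -2.0 tilt 0.05 open 0.0716 F [0.4 0.  0.2]
(0.5, -0.127, 0.0325, -2) -> [1.000e-01 8.000e-01 1.098e+02] [-0.02  0.05  0.01]
```

View pics/wrist7.png

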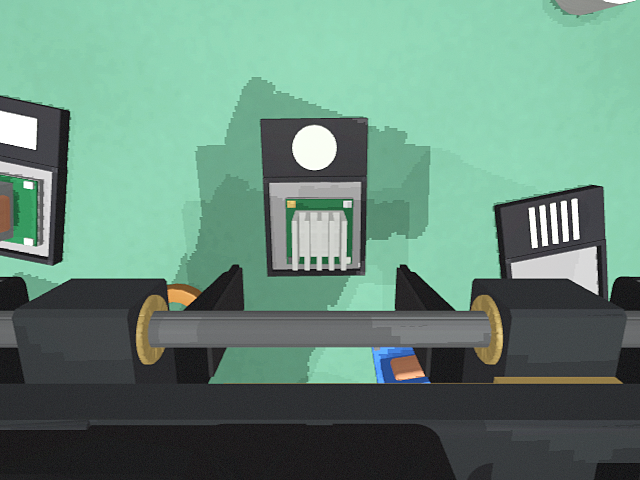

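The heatsink is centred between the jaws (fins at columns 291–349). Descending and gripping across the outer fins.

arm_command(
  moves="0 0.5 20 0 0 0; 0 0.5 45 0 0 0; 0 0.5 70 0 0 0; 0 0.5 88 0 0 0; 0 0.5 100 0 0 0; 0 0.5 107 0 0 0; 0 0.5 109.5 0 0 0; 0 0.5 110 0 0 0; 0 0.5 110 0 0 0; 0 0.5 110 0 0 0",
)

```text
time: 18.53
tool_pos: [0.5005, -0.1275, 0.0335]
ee_rot: [1.0, -0.017, 0.001, 0.0]
wrist_force: [0.7, 0.8, -0.4]
opening: 0.0717
```

arm_command(
  moves="0 0 0 0 0 0; 0 0 0 0 0 0; 0 0 0 0 0 0; 0 0 0 0 0 0; 0 0 0 0 0 0; 0 0 0 0 0 0; 0 0 0 0 0 0; 0 0 0 0 0 0; 0 0 0 0 0 0",
  claw=1,
  newtons=20,
)

```text
time: 19.28
tool_pos: [0.5001, -0.1276, 0.0328]
ee_rot: [1.0, -0.018, 0.0, 0.0]
wrist_force: [-0.8, 1.1, 1.3]
opening: 0.036
```

Run:
```python
from m import *
rel((.441,-.317,.12,9.8))
```

```text
t 19.28 pos [ 0.5001 -0.1276  0.0328] yaw -2.0 tilt 0.01 open 0.0360 F [-0.8  1.1  1.3]
(0.441, -0.317, 0.12, 9.8) -> [-52.4 191.4 -87.2] [ 1.000e-02  0.000e+00 -1.181e+01]
```

arm_command(
  moves="0 0 -5 0 0 0; 0 0 -15 0 0 0; 0 0 -32 0 0 0; 0 0 -52 0 0 0; -2 8 -70 0 0 -1; -7 25 -82 0 0 -2; -13 48 -85 0 0 -4; -21 75 -85 0 0 -6; -29 103 -85 0 0 -8; -36 130 -85 0 0 -10; -42 154 -85 0 0 -11.8; -47 173 -82 0 0 -11.8; -51 185 -75 0 0 -11.8; -52 190 -67 0 0 -11.8; -52.5 191.5 -60 0 0 -11.8; -52.5 191.5 -58 0 0 -11.8; -52.5 191.5 -58 0 0 -11.8; -52.5 191.5 -58 0 0 -11.8",
)

```text
time: 20.78
tool_pos: [0.4412, -0.3162, 0.0906]
ee_rot: [0.996, 0.086, -0.0, -0.0]
wrist_force: [-0.4, 0.6, -1.3]
opening: 0.0359
```

Run:
```python
from m import *
rel((.441,-.317,.0328,9.8))
import cv2
for n in("wrist",):cv2.imwrite(f"pics/{n}8.png",get_image(n)["pixels"])
```

```text
t 20.78 pos [ 0.4412 -0.3162  0.0906] yaw 9.9 tilt 0.04 open 0.0359 F [-0.4  0.6 -1.3]
(0.441, -0.317, 0.0328, 9.8) -> [-0.3  0.8 57.8] [-0.03  0.02  0.05]
```

View pics/wrist8.png

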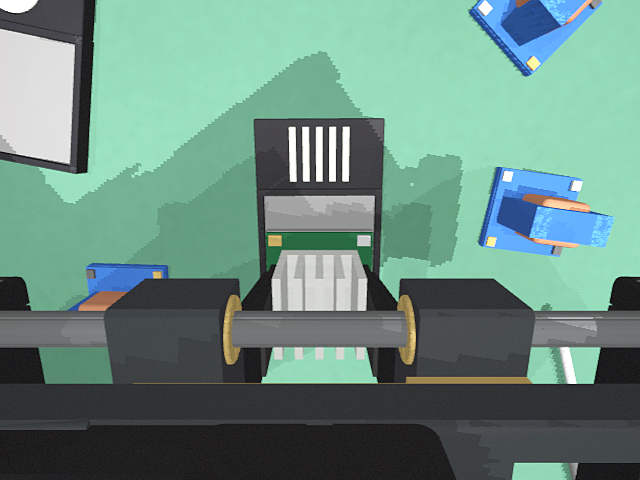

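Over the stripe nest and centred (tray 255–384, board about 266–374). Lowering.

arm_command(
  moves="0 0.3 8 0 0 0; 0 0.3 20 0 0 0; 0 0.3 32 0 0 0; 0 0.3 42 0 0 0; 0 0.3 49 0 0 0; 0 0.3 53 0 0 0; 0 0.3 56 0 0 0; 0 0.3 57 0 0 0; 0 0.3 57.3 0 0 0; 0 0.3 57.3 0 0 0; 0 0.3 57.3 0 0 0; 0 0.3 57.3 0 0 0",
)

```text
time: 21.83
tool_pos: [0.4411, -0.3175, 0.0338]
ee_rot: [0.996, 0.085, 0.0, 0.0]
wrist_force: [0.1, -0.0, -0.7]
opening: 0.0362
```

arm_command(
  moves="0 0 0.4 0 0 0; 0 0 0.8 0 0 0; 0 0 1.2 0 0 0; 0 0 1.2 0 0 0; 0 0 1.2 0 0 0",
)

```text
time: 22.25
tool_pos: [0.4411, -0.3174, 0.0328]
ee_rot: [0.996, 0.085, 0.0, 0.0]
wrist_force: [-1.3, 1.9, 6.8]
opening: 0.0358
```

Contact. Releasing.

arm_command(
  moves="0 0 -0.3 0 0 0; 0 0 -0.3 0 0 0; 0 0 -0.3 0 0 0; 0 0 -0.3 0 0 0; 0 0 -0.3 0 0 0; 0 0 -0.3 0 0 0; 0 0 -0.3 0 0 0; 0 0 -10 0 0 0; 0 0 -30 0 0 0; 0 0 -55 0 0 0; 0 0 -80 0 0 0; 0 0 -100 0 0 0; 0 0 -110 0 0 0; 0 0 -110 0 0 0; 0 0 -110 0 0 0",
  claw=0.25,
)

```text
time: 23.5
tool_pos: [0.4409, -0.3173, 0.1423]
ee_rot: [0.996, 0.085, 0.0, 0.0]
wrist_force: [0.2, 0.1, 0.3]
opening: 0.0713
```

Run:
```python
from m import *
rel((.55,.05,.145,0),(.4922,.348,.143,6.2))
import cv2
for n in("wrist",):cv2.imwrite(f"pics/{n}9.png",get_image(n)["pixels"])
```

```text
t 23.50 pos [ 0.4409 -0.3173  0.1423] yaw 9.8 tilt 0.04 open 0.0713 F [0.2 0.1 0.3]
(0.55, 0.05, 0.145, 0) -> [ 170.  -343.4   -2.9] [ 0.03 -0.02  9.79]
(0.4922, 0.348, 0.143, 6.2) -> [ 163.7 -646.9   -1. ] [ 0.03 -0.02  3.59]
```

View pics/wrist9.png

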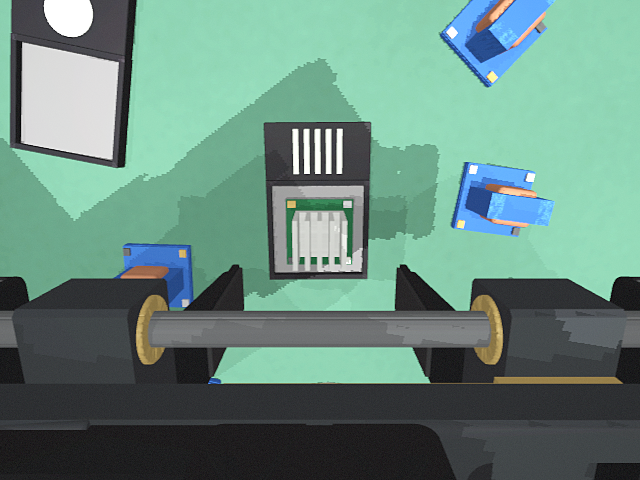

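The heatsink is seated in the stripe nest. Back to the parked capacitor.

arm_command(
  moves="8 -15 0 0 0 1; 25 -45 0 0 0 2; 43 -80 0 0 0 3; 61 -115 0 0 0 4; 79 -150 0 0 0 5; 97 -185 0 0 0 6; 115 -222 0 0 0 7; 132 -259 0 0 0 8; 148 -297 0 0 0 9; 158 -335 0 0 0 9; 164 -374 0 0 0 8; 168 -413 0 0 0 7; 170 -452 0 0 0 6; 170 -491 0 0 0 5; 169 -530 0 0 0 4; 168 -566 0 0 0 3.6; 166 -598 0 0 0 3.6; 165 -624 0 0 0 3.6; 164 -640 0 0 0 3.6; 164 -647 0 0 0 3.6",
)

```text
time: 25.22
tool_pos: [0.4913, 0.3499, 0.1404]
ee_rot: [0.998, 0.055, -0.001, 0.001]
wrist_force: [0.1, -0.3, 0.9]
opening: 0.071
```

arm_command(
  moves="0 0 0 0 0 0; 0 0 0 0 0 0; 0 0 0 0 0 0",
)

```text
time: 25.47
tool_pos: [0.4928, 0.3469, 0.1417]
ee_rot: [0.999, 0.054, -0.0, 0.0]
wrist_force: [0.7, -0.1, 0.4]
opening: 0.071
```

Run:
```python
from m import *
rel((.4922,.348,.0325,6.2))
```

```text
t 25.47 pos [0.4928 0.3469 0.1417] yaw 6.1 tilt 0.06 open 0.0710 F [ 0.7 -0.1  0.4]
(0.4922, 0.348, 0.0325, 6.2) -> [ -0.4  -1.2 109.2] [ 0.03  0.05 -0.06]
```

arm_command(
  moves="0 -0.5 20 0 0 0; 0 -0.5 45 0 0 0; 0 -0.5 70 0 0 0; 0 -0.5 88 0 0 0; 0 -0.5 100 0 0 0; 0 -0.5 106 0 0 0; 0 -0.5 109 0 0 0; 0 -0.5 109 0 0 0; 0 -0.5 109 0 0 0; 0 -0.5 109 0 0 0",
)

```text
time: 26.3
tool_pos: [0.493, 0.3487, 0.0342]
ee_rot: [0.999, 0.054, 0.001, -0.0]
wrist_force: [-0.6, -0.0, -0.6]
opening: 0.0714
```

arm_command(
  moves="0 0 0 0 0 0; 0 0 0 0 0 0; 0 0 0 0 0 0; 0 0 0 0 0 0; 0 0 0 0 0 0; 0 0 0 0 0 0; 0 0 0 0 0 0; 0 0 0 0 0 0; 0 0 0 0 0 0",
  claw=1,
  newtons=20,
)

```text
time: 27.05
tool_pos: [0.4925, 0.3485, 0.0332]
ee_rot: [0.999, 0.054, -0.0, 0.0]
wrist_force: [-0.1, -0.1, 0.9]
opening: 0.0336
```

Run:
```python
from m import *
rel((.54,.1,.12,0),(.5025,-.124,.12,-1.5))
```

```text
t 27.05 pos [0.4925 0.3485 0.0332] yaw 6.2 tilt 0.01 open 0.0336 F [-0.1 -0.1  0.9]
(0.54, 0.1, 0.12, 0) -> [ 20.4 252.2 -86.8] [0.01 0.   6.19]
(0.5025, -0.124, 0.12, -1.5) -> [-41.1 470.9 -86.8] [0.01 0.   7.69]
```

arm_command(
  moves="0 0 -5 0 0 0; 0 0 -15 0 0 0; 0 0 -35 0 0 0; 1 3 -58 0 0 0; 3 14 -76 0 0 0; 6 35 -87 0 0 1; 9 65 -90 0 0 2; 12 99 -90 0 0 3; 14 135 -90 0 0 4; 14 171 -90 0 0 5; 13 207 -90 0 0 6; 10 243 -90 0 0 7; 5 279 -90 0 0 7.7; -2 315 -90 0 0 7.7; -10 351 -90 0 0 7.7; -19 386 -90 0 0 7.7; -27 418 -90 0 0 7.7; -34 445 -89 0 0 7.7; -39 462 -88 0 0 7.7; -41 471 -86 0 0 7.7",
)

```text
time: 28.72
tool_pos: [0.5023, -0.1263, 0.1201]
ee_rot: [1.0, -0.014, 0.001, 0.0]
wrist_force: [0.6, 0.5, -0.7]
opening: 0.0337
```

arm_command(
  moves="0 0 8 0 0 0; 0 0 18 0 0 0; 0 0 26 0 0 0; 0 0 28 0 0 0; 0 0 28 0 0 0; 0 0 28 0 0 0",
)

```text
time: 29.22
tool_pos: [0.5027, -0.1234, 0.091]
ee_rot: [1.0, -0.013, -0.0, -0.0]
wrist_force: [0.2, 0.1, -0.8]
opening: 0.0332
```

Run:
```python
from m import *
rel((.5025,-.124,.0332,-1.5))
import cv2
for n in("wrist",):cv2.imwrite(f"pics/{n}10.png",get_image(n)["pixels"])
```

```text
t 29.22 pos [ 0.5027 -0.1234  0.091 ] yaw -1.4 tilt 0.03 open 0.0332 F [ 0.2  0.1 -0.8]
(0.5025, -0.124, 0.0332, -1.5) -> [-0.1  0.7 57.8] [-0.01  0.03  0.06]
```

View pics/wrist10.png

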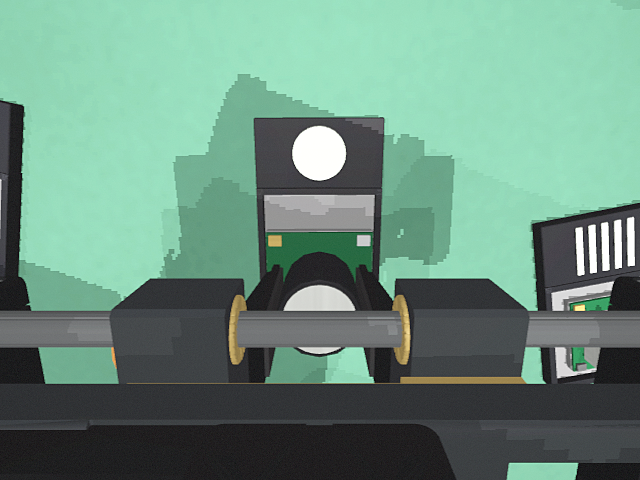

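Centred over the disc nest. Lowering.

arm_command(
  moves="0 0 8 0 0 0; 0 0 20 0 0 0; 0 0 32 0 0 0; 0 0 42 0 0 0; 0 0 49 0 0 0; 0 0 53 0 0 0; 0 0 56 0 0 0; 0 0 57 0 0 0; 0 0 57 0 0 0; 0 0 57 0 0 0; 0 0 57 0 0 0",
)

```text
time: 30.18
tool_pos: [0.5027, -0.1242, 0.0346]
ee_rot: [1.0, -0.013, 0.0, 0.0]
wrist_force: [0.4, -0.2, -1.3]
opening: 0.0338
```

arm_command(
  moves="0 0 0.4 0 0 0; 0 0 0.8 0 0 0; 0 0 1.2 0 0 0; 0 0 1.2 0 0 0; 0 0 1.2 0 0 0",
)

```text
time: 30.6
tool_pos: [0.5026, -0.1241, 0.0332]
ee_rot: [1.0, -0.013, 0.0, 0.0]
wrist_force: [-0.5, 0.3, 1.3]
opening: 0.0336
```

arm_command(
  moves="0 0 0.3 0 0 0; 0 0 0.6 0 0 0; 0 0 0.6 0 0 0; 0 0 0.6 0 0 0",
)

```text
time: 30.93
tool_pos: [0.5027, -0.1242, 0.0331]
ee_rot: [1.0, -0.013, 0.0, 0.0]
wrist_force: [-2.5, 0.8, 11.6]
opening: 0.0338
```

arm_command(
  moves="0 0 -0.3 0 0 0; 0 0 -0.3 0 0 0; 0 0 -0.3 0 0 0; 0 0 -0.3 0 0 0; 0 0 -0.3 0 0 0; 0 0 -0.3 0 0 0; 0 0 -0.3 0 0 0; 0 0 -10 0 0 0; 0 0 -30 0 0 0; 0 0 -55 0 0 0; 0 0 -80 0 0 0; 0 0 -100 0 0 0; 0 0 -115 0 0 0; -10 0 -130 0 0 0; -25 0 -145 0 0 0; -45 0 -160 0 0 0; -60 0 -165 0 0 0; -60 0 -165 0 0 0; -60 0 -165 0 0 0",
  claw=0.25,
)

```text
time: 32.52
tool_pos: [0.4427, -0.1227, 0.1983]
ee_rot: [1.0, -0.013, 0.001, 0.0]
wrist_force: [1.2, 0.3, -0.1]
opening: 0.0713
```

Run:
```python
from m import *
rel()
import cv2
for n in("wrist","scene","top"):cv2.imwrite(f"pics/{n}11.png",get_image(n)["pixels"])
```

```text
t 32.52 pos [ 0.4427 -0.1227  0.1983] yaw -1.5 tilt 0.11 open 0.0713 F [ 1.2  0.3 -0.1]
```

View pics/wrist11.png

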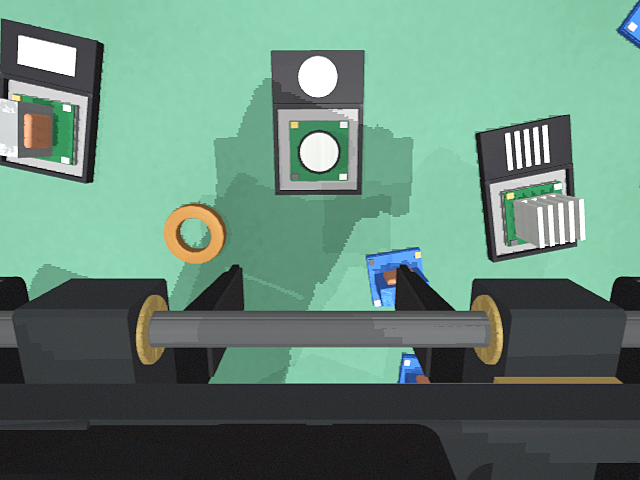

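View pics/scene11.png

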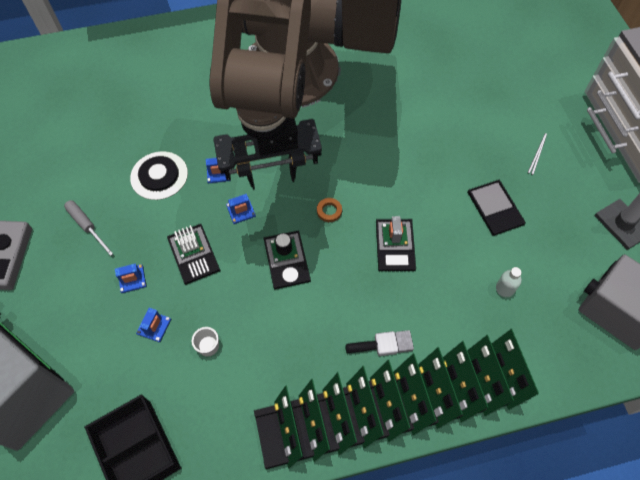

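View pics/top11.png

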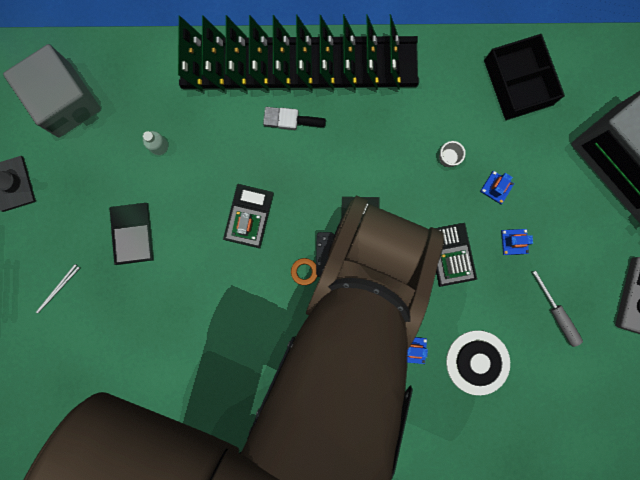

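All three modules sit flat in their own nests, with the disc nest's capacitor at wrist pixel (319,151). The spare nest is empty, and bottle, cup and tape are at the same pixels as at the start. Handing in.

arm_command(
  moves="0 0 0 0 0 0; 0 0 0 0 0 0; 0 0 0 0 0 0; 0 0 0 0 0 0",
)

```text
time: 33.0
tool_pos: [0.4427, -0.1225, 0.1972]
ee_rot: [1.0, -0.013, -0.0, -0.0]
wrist_force: [-0.6, -0.3, 0.5]
opening: 0.0712
```

```bash
python3 -c "
from cell import *
print(close_job())"
```

```text
the job is handed in; nothing more can be done
None
```

All three modules are in their own nests and the unmarked nest is empty again. The job took about 33 s of the 101 s allowed.

- **Order:** I parked the capacitor in the unmarked nest, then moved the transformer to the rectangle nest and the heatsink to the stripe nest. Last, the capacitor went from the unmarked nest to the disc nest.
- **Setting down:** I lowered each module until the wrist force showed light contact with the floor, reading at most about 12 N, before opening the gripper.
- **Last checks:** The final wrist and scene pictures show each module flat in its matching pocket and the unmarked nest empty. The bottle, cup and tape roll stand where they were. In the top picture the arm hid the disc nest, so the capacitor was confirmed only from the other two cameras.
- **Disagreement:** The nest positions from the top and scene cameras differed by up to 2 mm, within the calibration and well inside the 9 mm of play in the pockets. No check failed.

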